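# Seat the exposure frame and hold the two-button start

## Robot

A 6-joint arm with a two-finger parallel gripper is mounted at the origin on the work surface. World frame = base frame: x ahead of the robot, y to its left, z up, the work surface at z = 0. Lengths are in m, angles in rad, forces in N, time in s.
With the tool pointing down it reaches from about 0.275 to 0.975 m from the base axis. Payload 8.4 kg.
Tool frame: the origin (TCP) lies where the fingers leave the gripper's body, on its centre line; the fingertips stand ctrl.finger_overhang ahead of it and the grasp point (between the pads) lies 69 mm ahead of it (ctrl.finger_overhang is the distance from the TCP to the fingertips, in m); z points along the fingers, y is the direction in which the jaws open and shut (so a half turn about z gives the same grasp; the last joint's range is limited). The gripper opens to 92 mm and grips with 3 to 60 N. Pads are 20 mm wide; open, the fingers measure 128 mm over their backs; the gripper's body (75 mm by 189 mm) begins 69 mm behind the grasp point.
Start: joints at [1.285, 0.353, 1.633, -0, 1.155, -0.002], TCP at [0.175, 0.6, 0.303] pointing down, gripper open.
Joint ranges: [-2.63, 2.63], [-0.92, 2.1], [0.06, 2.66], [-1.3, 4.44], [0, 2.69], [-3.02, 3.02]. Speed limits (rad/s): [2.22, 2.22, 2.79, 3.14, 3.14, 3.14].

## Interface

Orientations are given as a rotation vector (axis times angle).
In Python, from workcell import ctrl gives the robot as it stands.
- The arm moves only by the tool apply_moves, never from a script. Its argument "series" is a list of rows, each a list of 7 numbers: the shift along the tool's x, y, z in m, then the turn, a rotation vector about the tool's x, y, z in rad, then the finger opening in m, from 0 to 0.0919. A call has 1 to 10 rows; each row shifts and turns the pose as measured when the row begins, along the tool's axes as they then stand; what a row does not reach is not made up. A row lasts 1/10 s, in which the tool goes at most 50 mm and 8.59 degrees, less where a joint would pass 70% of its speed; a pose out of reach is approached as far as the arm can. A call is refused whole if a number of a shift passes 0.05 or a number of a turn 0.15, either way. A call with a gripper value outside its range is refused whole. The fingers move at their own pace and stop on an object; "grip_force" is the grip in N (left out, the last holds). Time passes only in rows, so rows that do not move let the fingers close. It gives the time, the measured TCP pose, the force and the opening at its end, in the units of the state.
- ctrl.state(): the state, without advancing time (a new reading comes with each control period).
- ctrl.capture(name): name is "scene" or "top" or "wrist"; returns a dict with "color" (420x560x3 uint8, red, green, blue), "mtx" (3x3 intrinsics, pixels), "eye" and "orientation" of the camera in the world. Camera axes: x right, y up, looking along -z (the intrinsics and any distortion apply to the point x, -y, -z); pixel columns grow to the right and rows downward; lengths in m; the calibration is good to about 2 mm. A picture is of the moment at which its call begins. There is no depth.
- ctrl.hand_in(): hands the job in, once; it reports no verdict.
The state is a dict: "time": time; "joint_pos": joint angles; "dq": joint speeds; "joint_efforts": joint torques, N m; "tcp_pos": TCP position; "tool_rot": TCP orientation; "contact_force": force on the tool from outside, world axes, zero at the start; "torque": the same for the moment, N m; "grip_width": finger opening in m.
Only numpy, scipy, OpenCV 4.12 (cv2) and the standard library are available. Lean on these libraries where they do the work, as an engineer would, in place of code of your own. Each camera call takes 0.05 s, during which the arm holds its last target.

## Task

By pushing only, slide the glazed wooden frame on the exposure unit away from the robot until it is fully home against both back stops. Then press the two large buttons on the start box together, a fingertip on each, keep both fully down for at least two seconds without letting up, and let go. Do not lift or shift the start box or lift the frame, do not press the small third button, and leave everything else where it is.

Things in the scene. Friction and masses are not known exactly. Their poses are not given: they have to be found in the camera images.
- unit: Exposure unit, fixed to the table: a low grey box 340 (x) by 300 (y) by 50 mm high with a flat white light panel on top. Origin: centre of its underside; its +x axis points from its front (robot side) to its back, where the stops are. On top, along both long sides, aluminium guide rails 12 mm wide and 12 mm high, 240 mm apart inside (y = +-120 mm), and two dark steel stop blocks 18 mm high and 30 mm wide at y = +-75 mm.
- unit_stops (a point): Point on the light panel (50 mm above the table), midway between the two stops, in line with their front faces (150 mm along the unit's +x from its centre). Axes as the unit's.
- frame: Loose flat wooden frame with an amber glass pane, 200 (x) by 220 (y) by 25 mm high, bars 28 mm wide, 0.3 to 0.65 kg, lying on the light panel between the guide rails (10 mm free on each side). Origin: centre of its underside. Its +x axis points towards the stops; it starts 50 to 90 mm short of them. A push of a few newtons in the middle of its front bar slides it.
- frame_front (a point): Middle of the outer face of the frame's front bar (robot side), half way up (12.5 mm above the light panel).
- frame_far_left (a point): Point on the frame's far face, 100 mm to its left (+y) of the middle, half way up; it lies at x = 0 of point unit_stops when the frame is home.
- frame_far_right (a point): The same point 100 mm to the right (-y) of the middle.
- box: Start box: loose grey box on rubber feet, 120 (x) by 160 (y) by 50 mm high, 0.9 kg, standing on the table. Origin: centre of its underside. Its top carries two large black buttons side by side along its y axis and one small button.
- box_pair (a point): Point on the top face of the start box (50 mm above the table), midway between the two large buttons. Axes as the box's; the buttons lie at y = +33 and -33 mm.
- start_left_top (a point): Centre of the top face of the large left (+y of the box) button: black, round, 28 mm across, in a housing 44 mm across and 12 mm high; unpressed its top is about 24 mm above the box's top face. The buttons' centres are 66 mm apart.
- start_right_top (a point): The same for the large right (-y) button.
- start_left (a joint): How far the left large button is pushed down, in m: 0 up, 0.008 fully down. It springs back; about 1.2 N to start it, 4 N at the bottom.
- start_right (a joint): The same for the right large button.
- lamp_off (a joint): The small third button (lamp off), 14 mm across, 32 mm behind (+x of the box) the middle of the pair, its top 20 mm above the box's top face: 0 up, 0.004 down. It must not be pressed.
- jar_a: Bystander: ink jar, 72 mm across, 95 mm high, behind the start box. Origin: centre of its underside.
- jar_b: Bystander: a second ink jar of the same size, behind the start box. Origin: centre of its underside.
- jar_c: Bystander: a third ink jar of the same size, right of the exposure unit. Origin: centre of its underside.
- tape_roll: Bystander: roll of paper tape lying flat, 72 mm across, 24 mm high, between the unit and the start box. Origin: centre of its underside.
- meter: Bystander: small black light meter, 70 by 45 by 20 mm with a white dome, between the unit and the start box. Origin: centre of its underside.
- squeegee: Bystander: wooden squeegee, 200 by 34 by 34 mm, left of the start box. Origin: centre of its underside.
- spatula: Bystander: ink spatula, 200 mm long, right of the exposure unit. Origin: middle of its underside.
There are look-alikes about, which are no part of the job. Leave any pink or yellow look-alike of the box alone.

How it is judged:
By the outcome, as a careful person would: the job done as asked, in the order asked, and still so for the second after the job is handed in, with the robot touching nothing.
It also fails if it takes over 54 s, if anything falls off the work surface, if the arm or the gripper's body presses on something with over 40 N, if the wrist force passes 120 N, or if a joint passes its speed limit or range.

## Working session

There is one attempt and no reset: what is moved stays moved. The work goes in short steps, Python scripts to look and compute and a tool call to move; the robot and the scene stay as the last step left them, time stands still between calls to the robot, and variables do not carry over. Pictures are saved under pics/ and viewed, and the job is handed in when it is done.

Besides the shell and the picture viewer there is one more tool, called after "Emit:" as name(argument=value, ...), one argument or row to a line, values as JSON. apply_moves: Moves the arm, as the interface text tells. Its arguments: {"type":"object","properties":{"series":{"type":"array"},"grip_force":{"type":"number"}},"required":["series"]}

```bash
mkdir -p pics; ls; cat > h.py <<'E'
from workcell import ctrl
import numpy as np, cv2
from scipy.spatial.transform import Rotation as R
def cap(n,f):
    c=ctrl.capture(n); cv2.imwrite('pics/'+f,c['color'][:,:,::-1]); return c
def rot(o):
    o=np.array(o,float); 
    return o if o.shape==(3,3) else (R.from_rotvec(o).as_matrix() if o.size==3 else R.from_quat(o).as_matrix())
def ray(c,u,v,z):
    K=np.array(c['mtx']); d=np.linalg.inv(K)@[u,v,1]; d=rot(c['orientation'])@[d[0],-d[1],-d[2]]
    e=np.array(c['eye']); return e+d*(z-e[2])/d[2]
def proj(c,p):
    q=rot(c['orientation']).T@(np.array(p)-c['eye']); k=np.array(c['mtx'])@[q[0],-q[1],-q[2]]; return k[:2]/k[2]
E
python3 - <<'E'
from h import *
print(ctrl.state(), ctrl.finger_overhang)
for n in ['scene','top','wrist']:
    c=cap(n,n+'0.png'); print(n,{k:v for k,v in c.items() if k!='color'})
    np.save('pics/'+n+'0.npy',c,allow_pickle=True)
E
```

```text
pics
{'time': 0.0, 'joint_pos': array([ 1.28462410e+00,  3.53652063e-01,  1.63413193e+00,  1.12723988e-05,
        1.15520295e+00, -2.41629530e-03]), 'dq': array([-0.00036982,  0.00073007,  0.00028018, -0.00054783,  0.00060674,
       -0.00092976]), 'joint_efforts': array([-2.76699857e-04, -5.93829775e+01, -3.34239042e+01,  6.99088094e-02,
        2.27661536e-02, -1.07450555e-04]), 'tcp_pos': array([0.17487789, 0.59964335, 0.30196211]), 'tool_rot': array([-4.44206121e-01, -3.10981621e+00,  2.16491077e-03]), 'contact_force': array([-0.66418565, -0.86416782, -0.36827892]), 'torque': array([-0.02041591,  0.03753086,  0.03207234]), 'grip_width': 0.09176246736400985} 0.0881
scene {'mtx': array([[470.80800449,   0.        , 279.69286323],
       [  0.        , 470.80800449, 211.31798591],
       [  0.        ,   0.        ,   1.        ]]), 'eye': array([1.05623403, 0.95077468, 0.92674   ]), 'orientation': array([0.31582283, 1.10331516, 2.37679427])}
top {'mtx': array([[390.26836204,   0.        , 279.61297407],
       [  0.        , 390.26836204, 207.5807411 ],
       [  0.        ,   0.        ,   1.        ]]), 'eye': array([0.37184472, 0.06362906, 1.14290223]), 'orientation': array([ 0.13892671, -0.09911897, -1.5668923 ])}
wrist {'mtx': array([[310.86538907,   0.        , 281.84311308],
       [  0.        , 310.86538907, 209.24520556],
       [  0.        ,   0.        ,   1.        ]]), 'eye': array([0.10800933, 0.61948495, 0.38579198]), 'orientation': array([-0.214373  , -0.15928844,  1.28054398])}
```

View pics/top0.png

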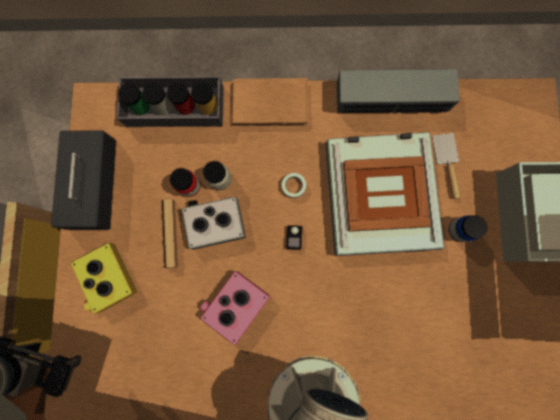

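View pics/scene0.png

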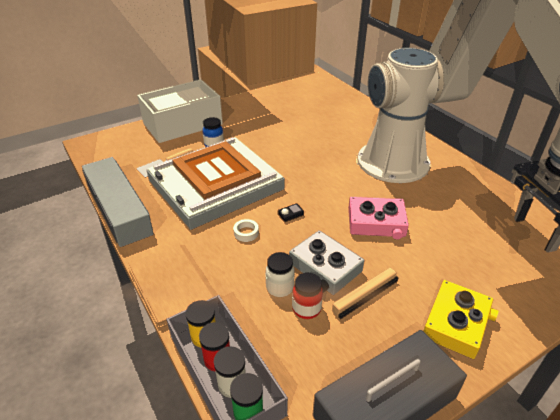

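View pics/wrist0.png

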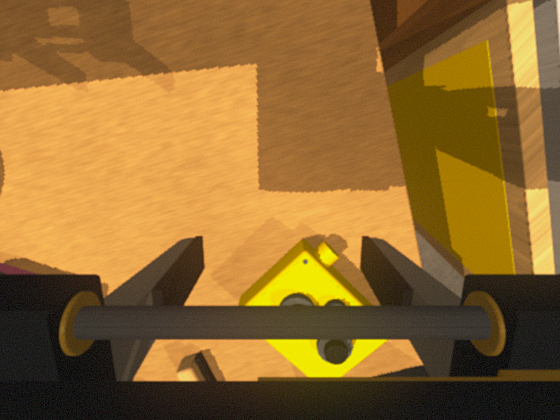

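The top view shows three candidates for the start box: grey (212,222), pink (235,307) and yellow (102,278). I choose the grey one by the description. The frame on the unit is at (387,193), with its stops at (352,139) and (405,136). Close crops next.

```bash
python3 - <<'E'
from h import *
t=cv2.imread('pics/top0.png'); s=cv2.imread('pics/scene0.png')
a=cv2.resize(t[190:260,165:260],None,fx=8,fy=8,interpolation=cv2.INTER_CUBIC); cv2.imwrite('pics/c_box.png',a)
a=cv2.resize(t[125:260,320:450],None,fx=4.4,fy=4.4,interpolation=cv2.INTER_CUBIC); cv2.imwrite('pics/c_unit.png',a)
a=cv2.resize(s[225:300,280:375],None,fx=8,fy=8,interpolation=cv2.INTER_CUBIC); cv2.imwrite('pics/c_box_s.png',a)
E
```

```text
(no output)
```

View pics/c_box.png

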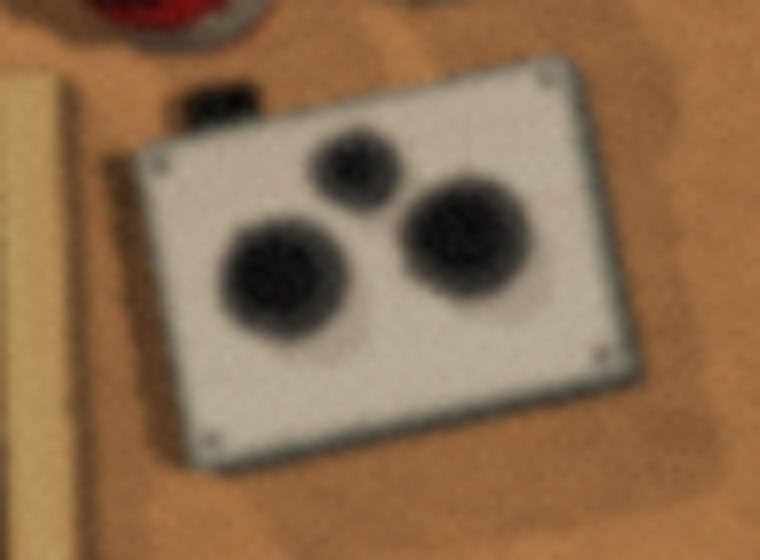

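View pics/c_unit.png

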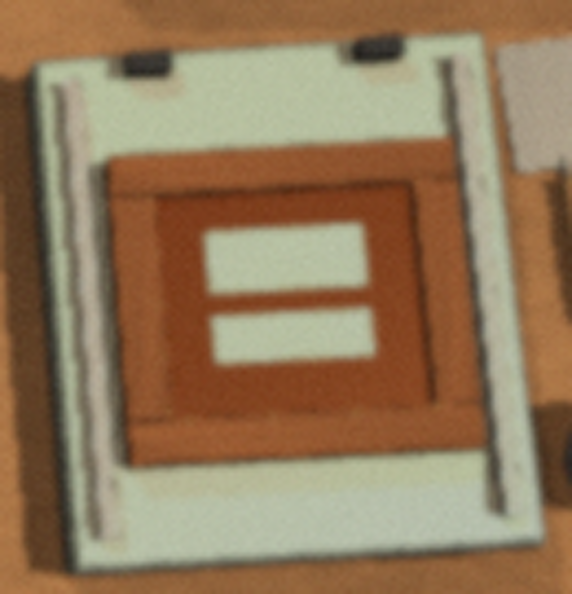

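View pics/c_box_s.png

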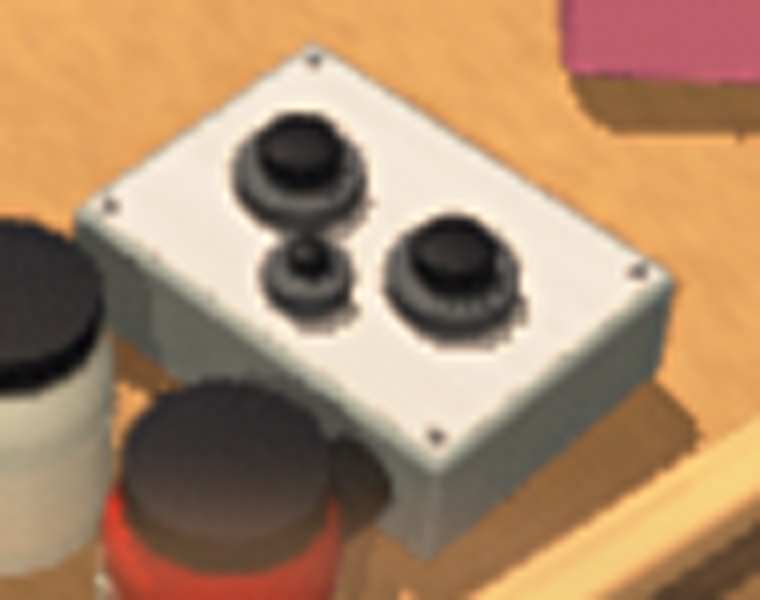

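The close crops confirm the grey box, with three black buttons and jars behind it. The small button is on the far side. Measuring.

```bash
cat > m.py <<'E'
from h import *
c=np.load('pics/top0.npy',allow_pickle=True).item(); s=np.load('pics/scene0.npy',allow_pickle=True).item()
def quad(pts,z,off,f,cam=c):
    P=np.array([ray(cam,off[0]+u/f-.5+.5/f,off[1]+v/f-.5+.5/f,z) for u,v in pts])
    print(np.round(P,4)); print('centre',P.mean(0).round(4),'sides',np.linalg.norm(P-np.roll(P,-1,0),axis=1).round(4))
    print('yaw', [round(float(np.degrees(np.arctan2(*(d[[1,0]])))),2) for d in P-np.roll(P,-1,0)])
    return P
print('box');quad([(140,150),(570,58),(637,378),(195,465)],.05,(165,190),8)
print('boxS');quad([(312,48),(75,212),(435,472),(675,283)],.05,(280,225),8,s)
print('buttons top view z .074');quad([(280,275),(466,235)],.066,(165,190),8)
print('buttons scene');quad([(455,253),(300,150)],.074,(280,225),8,s)
print('small scene');quad([(310,255)],.07,(280,225),8,s)
print('unit');quad([(37,65),(483,35),(545,545),(75,570)],.05,(320,125),4.4)
print('frame');quad([(108,157),(455,138),(485,447),(130,465)],.075,(320,125),4.4)
print('stops front bottom');quad([(148,78),(378,63)],.068,(320,125),4.4)
E
python3 m.py
```

```text
box
[[0.5371 0.3698 0.05  ]
 [0.5701 0.2167 0.05  ]
 [0.4559 0.1909 0.05  ]
 [0.4253 0.3459 0.05  ]]
centre [0.4971 0.2808 0.05  ] sides [0.1566 0.117  0.158  0.1143]
yaw [102.16, 12.74, -78.83, -167.91]
boxS
[[0.4604 0.1953 0.05  ]
 [0.5727 0.2193 0.05  ]
 [0.5396 0.3713 0.05  ]
 [0.426  0.3479 0.05  ]]
centre [0.4997 0.2835 0.05  ] sides [0.1148 0.1556 0.116  0.1565]
yaw [-167.94, -77.74, 11.63, 102.68]
buttons top view z .074
[[0.4905 0.3144 0.066 ]
 [0.5045 0.2496 0.066 ]]
centre [0.4975 0.282  0.066 ] sides [0.0663 0.0663]
yaw [102.2, -77.8]
buttons scene
[[0.4938 0.3177 0.074 ]
 [0.5084 0.2539 0.074 ]]
centre [0.5011 0.2858 0.074 ] sides [0.0655 0.0655]
yaw [102.87, -77.13]
small scene
[[0.5308 0.2913 0.07  ]]
centre [0.5308 0.2913 0.07  ] sides [0.]
yaw [0.0]
unit
[[ 0.7388 -0.0484  0.05  ]
 [ 0.7575 -0.3409  0.05  ]
 [ 0.424  -0.3611  0.05  ]
 [ 0.4079 -0.067   0.05  ]]
centre [ 0.5821 -0.2044  0.05  ] sides [0.2931 0.3342 0.2946 0.3314]
yaw [93.66, 3.46, -86.88, -176.8]
frame
[[ 0.6691 -0.0901  0.075 ]
 [ 0.6806 -0.3103  0.075 ]
 [ 0.4831 -0.3183  0.075 ]
 [ 0.472  -0.0993  0.075 ]]
centre [ 0.5762 -0.2045  0.075 ] sides [0.2205 0.1976 0.2193 0.1974]
yaw [92.98, 2.33, -87.08, -177.33]
stops front bottom
[[ 0.7236 -0.1181  0.068 ]
 [ 0.7328 -0.2661  0.068 ]]
centre [ 0.7282 -0.1921  0.068 ] sides [0.1483 0.1483]
yaw [93.55, -86.45]
```

```bash
cat > go.py <<'E'
import sys
from h import *
def rem(x,y,z,yawdeg):
    s=ctrl.state(); M=R.from_rotvec(s['tool_rot']).as_matrix(); t=np.radians(yawdeg)
    T=np.array([[-np.cos(t),-np.sin(t),0],[-np.sin(t),np.cos(t),0],[0,0,-1]]).T
    T=np.column_stack([[-np.cos(t),-np.sin(t),0],[-np.sin(t),np.cos(t),0],[0,0,-1]])
    print('t',round(s['time'],2),'tcp',s['tcp_pos'].round(4),'F',s['contact_force'].round(2),'grip',round(s['grip_width'],4))
    print('shift tool',(M.T@(np.array([x,y,z])-s['tcp_pos'])).round(4),'turn',R.from_matrix(M.T@T).as_rotvec().round(4),'| shift in target axes',(T.T@(np.array([x,y,z])-s['tcp_pos'])).round(4))
if __name__=='__main__': rem(*map(float,sys.argv[1:]))
E
python3 go.py .441 -.212 .25 3.2
```

```text
t 0.15 tcp [0.1749 0.5997 0.3021] F [ 0.03  0.04 -0.14] grip 0.0919
shift tool [-0.4827 -0.7047  0.0529] turn [-1.100e-03 -2.000e-04 -3.396e-01] | shift in target axes [-0.2203 -0.8253  0.0521]
```

Emit:
apply_moves(
  series=[
    [-0.017,-0.042,0,0,0,-0.034,0.0919],
    [-0.017,-0.042,0,0,0,-0.034,0.0919],
    [-0.017,-0.042,0,0,0,-0.034,0.0919],
    [-0.017,-0.042,0,0,0,-0.034,0.0919],
    [-0.017,-0.042,0,0,0,-0.034,0.0919],
    [-0.017,-0.042,0,0,0,-0.034,0.0919],
    [-0.017,-0.042,0,0,0,-0.034,0.0919],
    [-0.017,-0.042,0,0,0,-0.034,0.0919],
    [-0.017,-0.042,0,0,0,-0.034,0.0919],
    [-0.017,-0.042,0,0,0,-0.034,0.0919],
  ],
)

```text
time: 1.15
tcp_pos: [0.2904, 0.1525, 0.2996]
tool_rot: [-0.125, 3.138, -0.001]
contact_force: [1.7, 0.8, 0.6]
grip_width: 0.0924
```

```bash
python3 go.py .441 -.212 .25 3.2
```

```text
t 1.15 tcp [0.2904 0.1525 0.2996] F [1.7  0.76 0.56] grip 0.0924
shift tool [-0.1212 -0.3752  0.05  ] turn [-0.001   0.0007  0.0235] | shift in target axes [-0.13   -0.3723  0.0496]
```

Emit:
apply_moves(
  series=[
    [-0.013,-0.039,0.003,0,0,0.002,0.0919],
    [-0.013,-0.039,0.003,0,0,0.002,0.0919],
    [-0.013,-0.039,0.003,0,0,0.002,0.0919],
    [-0.013,-0.039,0.003,0,0,0.002,0.0919],
    [-0.013,-0.039,0.003,0,0,0.002,0.0919],
    [-0.013,-0.039,0.003,0,0,0.002,0.0919],
    [-0.013,-0.039,0.003,0,0,0.002,0.0919],
    [-0.013,-0.039,0.003,0,0,0.002,0.0919],
    [-0.013,-0.039,0.003,0,0,0.002,0.0919],
    [0,0,0,0,0,0,0.0919],
  ],
)

```text
time: 2.15
tcp_pos: [0.436, -0.2101, 0.2735]
tool_rot: [-0.088, 3.132, -0.002]
contact_force: [0.1, -0.0, -0.9]
grip_width: 0.0923
```

```bash
python3 go.py .441 -.212 .25 3.2; python3 -c "
from h import *
c=cap('wrist','w1.png')
for p in [(.476,-.209,.075),(.472,-.0993,.075),(.4831,-.3183,.075)]: print(proj(c,p))"
```

```text
t 2.15 tcp [ 0.436  -0.2101  0.2735] F [ 0.11 -0.02 -0.87] grip 0.0923
shift tool [-0.0047 -0.0021  0.0235] turn [-0.0015  0.0084  0.0003] | shift in target axes [-0.0049 -0.0021  0.0235]
[280.48616939 245.54294524]
[393.89710619 247.75014379]
[167.31423898 246.35556723]
```

View pics/w1.png

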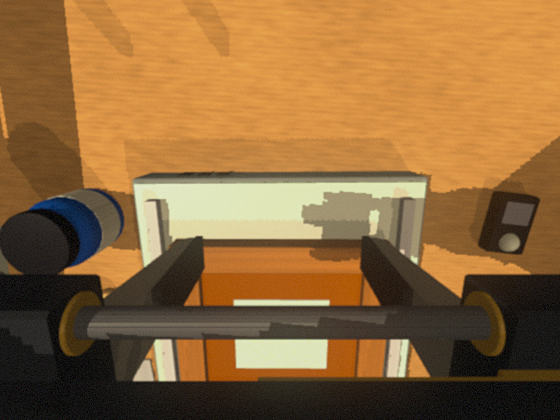

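The wrist view agrees with the measurement. The frame's front edge is at row 240 (predicted 246, so within about 4 mm), and the rails sit symmetrically at columns 152 and 407. Lowering in front of the frame.

Emit:
apply_moves(
  series=[
    [0,-0.001,0.03,0,0.004,0,0.0919],
    [0,-0.001,0.03,0,0.004,0,0.0919],
    [0,0,0.03,0,0,0,0.0919],
    [0,0,0.02,0,0,0,0.0919],
    [0,0,0.012,0,0,0,0.0919],
    [0,0,0,0,0,0,0.0919],
  ],
)

```text
time: 2.8
tcp_pos: [0.433, -0.2054, 0.1484]
tool_rot: [0.09, -3.138, -0.003]
contact_force: [0.3, 0.5, -0.3]
grip_width: 0.092
```

```bash
python3 go.py .441 -.212 .145 3.2; python3 -c "
from h import *
c=cap('scene','s2.png')
cv2.imwrite('pics/s2c.png',cv2.resize(c['color'][120:230,130:310,::-1],None,fx=4,fy=4))"
```

```text
t 2.8 tcp [ 0.433  -0.2054  0.1484] F [ 0.31  0.47 -0.33] grip 0.092
shift tool [-0.0076 -0.0071  0.0034] turn [ 0.0017 -0.0019  0.0012] | shift in target axes [-0.0076 -0.007   0.0034]
```

View pics/s2c.png

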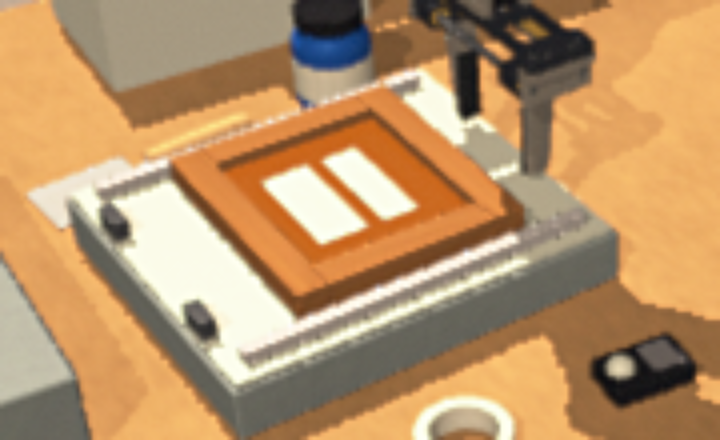

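Both fingers stand clear in front of the frame on the panel. Pushing now.

Emit:
apply_moves(
  series=[
    [0,-0.007,0.002,0,0,0,0.0919],
    [-0.008,0,0.001,0,0,0,0.0919],
    [-0.008,0,0,0,0,0,0.0919],
    [-0.006,0,0,0,0,0,0.0919],
    [-0.006,0,0,0,0,0,0.0919],
    [-0.006,0,0,0,0,0,0.0919],
    [-0.006,0,0,0,0,0,0.0919],
    [-0.006,0,0,0,0,0,0.0919],
  ],
)

```text
time: 3.65
tcp_pos: [0.4822, -0.2104, 0.1497]
tool_rot: [0.091, -3.137, -0.0]
contact_force: [-8.4, -2.0, 8.1]
grip_width: 0.0921
```

```bash
python3 go.py .519 -.2075 .146 3.2; python3 -c "
from h import *
c=cap('scene','s3.png')
cv2.imwrite('pics/s3c.png',cv2.resize(c['color'][120:230,130:310,::-1],None,fx=4,fy=4))"
```

```text
t 3.65 tcp [ 0.4822 -0.2104  0.1497] F [-8.35 -2.05  8.13] grip 0.0921
shift tool [-0.0369  0.0008  0.0036] turn [ 0.0003 -0.0035  0.0022] | shift in target axes [-0.0369  0.0009  0.0037]
```

View pics/s3c.png

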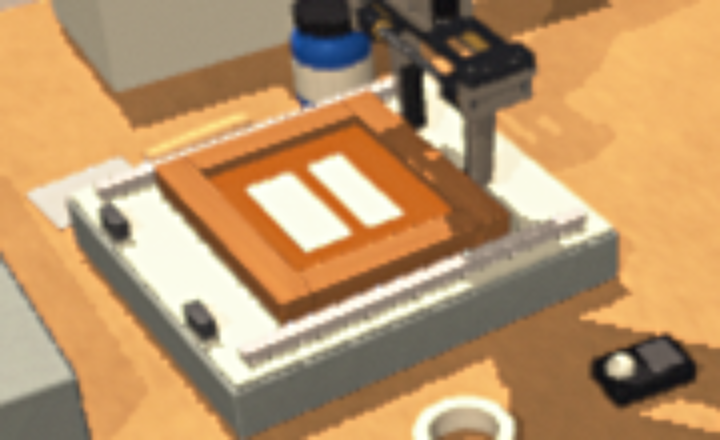

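Emit:
apply_moves(
  series=[
    [-0.006,0,0,0,0,0,0.0919],
    [-0.006,0,0,0,0,0,0.0919],
    [-0.006,0,0,0,0,0,0.0919],
    [-0.006,0,0,0,0,0,0.0919],
  ],
)

```text
time: 4.1
tcp_pos: [0.5027, -0.2081, 0.1488]
tool_rot: [0.092, -3.124, -0.005]
contact_force: [-8.1, -1.4, 6.3]
grip_width: 0.0921
```

```bash
python3 go.py .519 -.2075 .146 3.2; python3 -c "
from h import *
c=cap('scene','s4.png')
cv2.imwrite('pics/s4c.png',cv2.resize(c['color'][120:230,130:310,::-1],None,fx=4,fy=4))"
```

```text
t 4.1 tcp [ 0.5027 -0.2081  0.1488] F [-8.1  -1.39  6.3 ] grip 0.0921
shift tool [-0.0163 -0.0004  0.0026] turn [ 0.0035 -0.0161  0.0033] | shift in target axes [-0.0163 -0.0004  0.0028]
```

View pics/s4c.png

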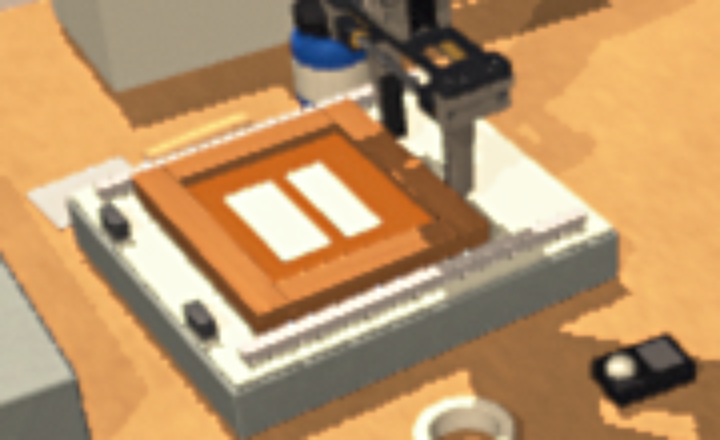

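Emit:
apply_moves(
  series=[
    [-0.006,0,0,0,-0.008,0.002,0.0919],
    [-0.006,0,0,0,-0.008,0.001,0.0919],
    [-0.005,0,0,0,0,0,0.0919],
  ],
)

```text
time: 4.45
tcp_pos: [0.5174, -0.2063, 0.1481]
tool_rot: [0.089, -3.132, -0.009]
contact_force: [-8.4, -0.0, 7.4]
grip_width: 0.0919
```

```bash
python3 go.py .519 -.2075 .146 3.2; python3 -c "
from h import *
c=cap('scene','s5.png')
cv2.imwrite('pics/s5c.png',cv2.resize(c['color'][140:220,130:260,::-1],None,fx=6,fy=6))"
```

```text
t 4.45 tcp [ 0.5174 -0.2063  0.1481] F [-8.44 -0.03  7.44] grip 0.0919
shift tool [-0.0016 -0.0013  0.0021] turn [ 0.0058 -0.0084  0.0011] | shift in target axes [-0.0016 -0.0013  0.0021]
```

View pics/s5c.png

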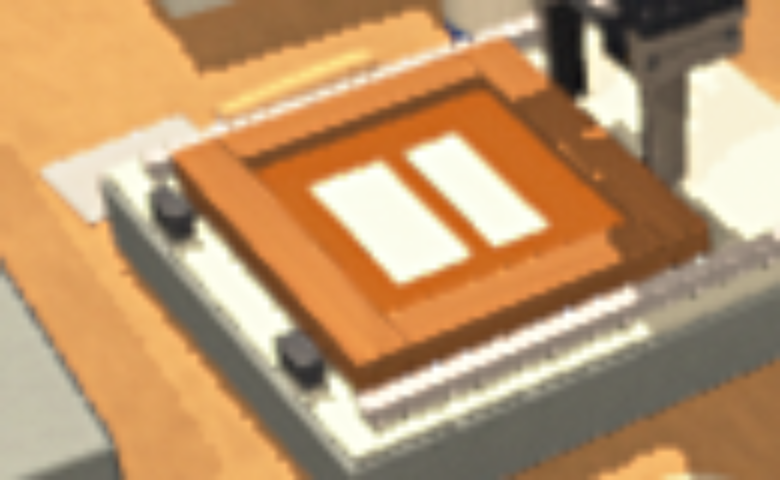

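A few millimetres are left before the stops. Continuing gently and watching the force.

Emit:
apply_moves(
  series=[
    [-0.005,0,0,0,-0.006,0,0.0919],
    [-0.004,0,0,0,0,0,0.0919],
  ],
)

```text
time: 4.7
tcp_pos: [0.5245, -0.2055, 0.1477]
tool_rot: [0.09, -3.131, -0.011]
contact_force: [-17.9, -4.6, 15.8]
grip_width: 0.0919
```

Emit:
apply_moves(
  series=[
    [-0.004,0,0,0,0,0,0.0919],
  ],
)

```text
time: 4.8
tcp_pos: [0.5252, -0.2053, 0.1475]
tool_rot: [0.092, -3.123, -0.012]
contact_force: [-24.4, -6.6, 20.1]
grip_width: 0.092
```

```bash
python3 go.py .519 -.2075 .146 3.2; python3 -c "
from h import *
c=cap('scene','s6.png')
cv2.imwrite('pics/s6c.png',cv2.resize(c['color'][140:220,130:260,::-1],None,fx=6,fy=6))"
```

```text
t 4.8 tcp [ 0.5252 -0.2053  0.1475] F [-24.41  -6.57  20.06] grip 0.092
shift tool [ 0.0063 -0.0018  0.0016] turn [ 0.008  -0.0169  0.0029] | shift in target axes [ 0.0064 -0.0018  0.0015]
```

View pics/s6c.png

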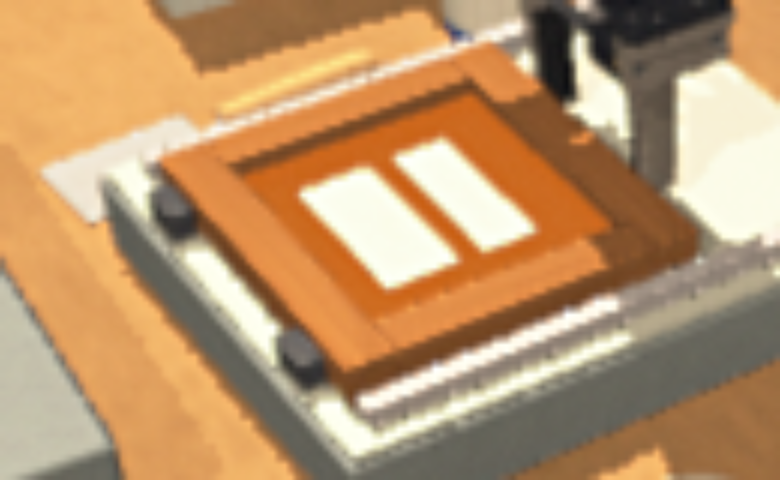

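Force rose from 8 N to about 24 N with the frame at both stops. I'll hold a moment more, then back off and check.

Emit:
apply_moves(
  series=[
    [-0.003,0,0,0,0,0,0.0919],
    [-0.003,0,0,0,0,0,0.0919],
  ],
)

```text
time: 5.05
tcp_pos: [0.5261, -0.2053, 0.1472]
tool_rot: [0.092, -3.11, -0.014]
contact_force: [-14.3, -3.3, 12.7]
grip_width: 0.0921
```

```bash
python3 -c "
from h import *
s=ctrl.state();print(s['contact_force'],s['torque'],s['tcp_pos'])"; python3 go.py .519 -.2075 .146 3.2
```

```text
[-14.26528097  -3.34772398  12.69394917] [-0.82057485  2.49196326 -0.28275012] [ 0.52605564 -0.20528625  0.14720077]
t 5.05 tcp [ 0.5261 -0.2053  0.1472] F [-14.27  -3.35  12.69] grip 0.0921
shift tool [ 0.0071 -0.0018  0.0014] turn [ 0.0095 -0.0296  0.0033] | shift in target axes [ 0.0072 -0.0018  0.0012]
```

Emit:
apply_moves(
  series=[
    [0.01,0,0,0,0,0,0.0919],
    [0.02,0,0,0,0,0,0.0919],
    [0.02,0,-0.01,0,0,0,0.0919],
    [0.01,0,-0.04,0,0,0,0.0919],
    [0,0,-0.05,0,0,0,0.08],
    [0,0,-0.03,0,0,0,0.06],
  ],
)

```text
time: 5.65
tcp_pos: [0.4666, -0.2087, 0.278]
tool_rot: [0.092, -3.107, -0.019]
contact_force: [-0.3, -1.0, -0.7]
grip_width: 0.0778
```

```bash
python3 go.py .499 .284 .25 12.3; python3 -c "
from h import *
c=cap('scene','s7.png');np.save('pics/s7.npy',c,allow_pickle=True)
cv2.imwrite('pics/s7c.png',cv2.resize(c['color'][140:220,130:260,::-1],None,fx=6,fy=6,interpolation=2))
c=cap('top','t7.png');np.save('pics/t7.npy',c,allow_pickle=True)
cv2.imwrite('pics/t7c.png',cv2.resize(c['color'][125:260,320:450,::-1],None,fx=4.4,fy=4.4,interpolation=2))
for y in (75,-75): 
  t=np.radians(3.2);p=np.array([.582,-.2044])+[.15*np.cos(t)-y/1e3*np.sin(t),.15*np.sin(t)+y/1e3*np.cos(t)];print(p)"
```

```text
t 5.65 tcp [ 0.4666 -0.2087  0.278 ] F [-0.3  -0.97 -0.73] grip 0.0778
shift tool [-0.0624  0.4896  0.0325] turn [ 0.0159 -0.0318 -0.1556] | shift in target axes [-0.1366  0.4745  0.028 ]
[ 0.7275795  -0.12114372]
[ 0.73595273 -0.27090983]
```

View pics/s7c.png

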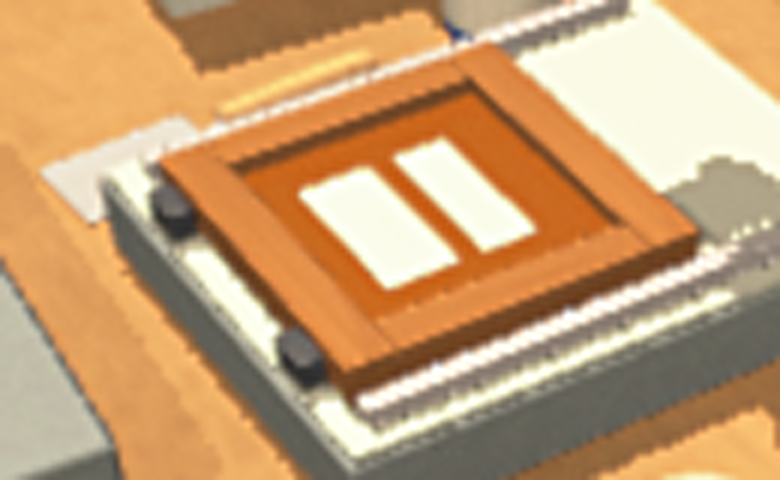

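View pics/t7c.png

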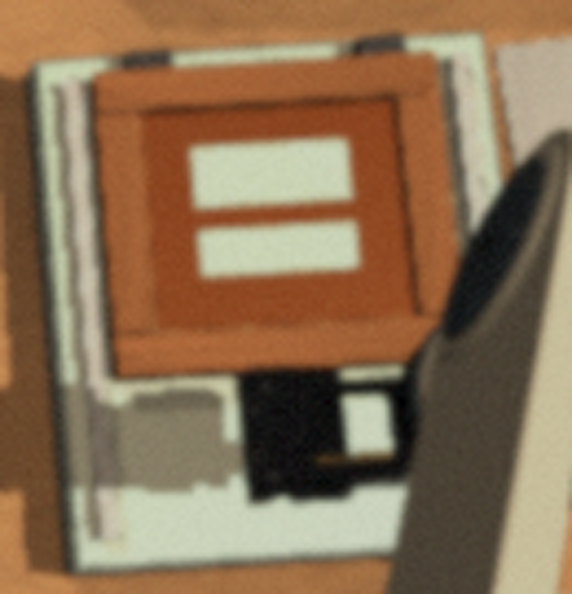

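```bash
cat > m2.py <<'E'
from m import *
print('=====')
c=np.load('pics/t7.npy',allow_pickle=True).item(); s=np.load('pics/s7.npy',allow_pickle=True).item()
# frame far edge line fit in top view by colour mask
im=cv2.cvtColor(c['color'],cv2.COLOR_RGB2HSV)
m=((im[...,0]<14)&(im[...,1]>150)).astype(np.uint8)
P=[]
for u in range(345,416,2):
    col=c['color'][125:200,u].astype(float); b=col[:,2]/(col.sum(1)+1)  # blue share: frame low
    # from row of frame bar upward
    rows=np.where(m[130:160,u]>0)[0]
    if len(rows): P.append(ray(c,u,130+rows[0]-.5,.075))
P=np.array(P); k=np.polyfit(P[:,1],P[:,0],1); print('far edge x=%.4f at y=-.196, yaw %.2f'%(np.polyval(k,-.196),-np.degrees(np.arctan(k[0]))), 'resid',np.abs(P[:,0]-np.polyval(k,P[:,1])).max())
print(P[::6].round(4))
print('far edge scene');quad([(160,160),(345,377)],.075,(130,140),6,s)
E
python3 m2.py | sed -n '/=====/,$p'
```

```text
=====
far edge x=0.7317 at y=-.196, yaw 2.62 resid 0.02788424720726357
[[ 0.7239 -0.0937  0.075 ]
 [ 0.7267 -0.1276  0.075 ]
 [ 0.7265 -0.1613  0.075 ]
 [ 0.7292 -0.1951  0.075 ]
 [ 0.7319 -0.2289  0.075 ]
 [ 0.7347 -0.2627  0.075 ]]
far edge scene
[[ 0.739  -0.2986  0.075 ]
 [ 0.7286 -0.0791  0.075 ]]
centre [ 0.7338 -0.1888  0.075 ] sides [0.2198 0.2198]
yaw [-87.28, 92.72]
```

The measurements put the frame within about 1 mm of home. Its yaw reads 2.7° against about 3.2° for the unit, which is within pixel noise but could hide a small gap at the right stop. I'll push once more with closed fingers at the middle of the bar, which seats it on both stops.

Emit:
apply_moves(
  series=[
    [0,0,0,0.008,-0.016,0.002,0],
    [0,0,0,0.008,-0.016,0.002,0],
    [0,0,0.03,0,0,0,0],
    [0,0,0.035,0,0,0,0],
    [0,0,0.035,0,0,0,0],
    [0,0,0.025,0,0,0,0],
    [0,0,0,0,0,0,0],
  ],
)

```text
time: 6.45
tcp_pos: [0.4669, -0.2083, 0.1448]
tool_rot: [-0.086, 3.133, -0.009]
contact_force: [-0.2, 0.9, -0.0]
grip_width: 0.014
```

```bash
python3 go.py .521 -.2078 .147 3.2
```

```text
t 6.45 tcp [ 0.4669 -0.2083  0.1448] F [-0.15  0.86 -0.03] grip 0.014
shift tool [-0.054  -0.0025 -0.0017] turn [-0.0059  0.0077 -0.0011] | shift in target axes [-0.054  -0.0025 -0.0022]
```

Emit:
apply_moves(
  series=[
    [-0.015,-0.001,-0.001,0,0.004,0,0],
    [-0.015,-0.001,-0.001,0,0,0,0],
    [-0.013,0,0,0,0,0,0],
    [-0.005,0,0,0,0,0,0],
    [-0.005,0,0,0,0,0,0],
    [-0.005,0,0,0,0,0,0],
  ],
)

```text
time: 7.05
tcp_pos: [0.525, -0.2076, 0.1495]
tool_rot: [0.091, -3.131, 0.011]
contact_force: [-30.0, -10.8, 20.4]
grip_width: 0.0008
```

```bash
python3 go.py .521 -.2078 .147 3.2
```

```text
t 7.05 tcp [ 0.525  -0.2076  0.1495] F [-30.04 -10.81  20.41] grip 0.0008
shift tool [0.004  0.0001 0.0025] turn [-0.0065 -0.0091  0.0023] | shift in target axes [0.004  0.     0.0025]
```

30 N at the middle with the TCP x unchanged (0.525), so the frame is home. Backing off and going to the start box.

Emit:
apply_moves(
  series=[
    [0.01,0,0,0,0,0,0],
    [0.025,0,0,0,0,0,0],
    [0.02,0,-0.01,0,0,0,0],
    [0,0,-0.045,0,0,0,0.048],
    [0,0,-0.045,0,0,0,0.048],
    [0,0.02,-0.02,0,0,0,0.048],
    [0,0.045,0,0,0,-0.02,0.048],
    [0,0.045,0,0,0,-0.02,0.048],
    [0,0.045,0,0,0,-0.02,0.048],
    [0,0.045,0,0,0,-0.02,0.048],
  ],
)

```text
time: 8.05
tcp_pos: [0.4538, -0.0089, 0.2792]
tool_rot: [-0.209, 3.132, -0.015]
contact_force: [0.7, 0.2, -0.3]
grip_width: 0.0476
```

```bash
python3 go.py .5 .2845 .25 12.3; python3 -c "
from h import *
c=cap('top','t8.png');np.save('pics/t8.npy',c,allow_pickle=True)
cv2.imwrite('pics/t8c.png',cv2.resize(c['color'][125:260,320:450,::-1],None,fx=4.4,fy=4.4,interpolation=2))"
```

```text
t 8.05 tcp [ 0.4538 -0.0089  0.2792] F [ 0.71  0.22 -0.31] grip 0.0476
shift tool [-0.0846  0.2849  0.0266] turn [-0.0096  0.0014 -0.0817] | shift in target axes [-0.1076  0.2768  0.0292]
```

View pics/t8c.png

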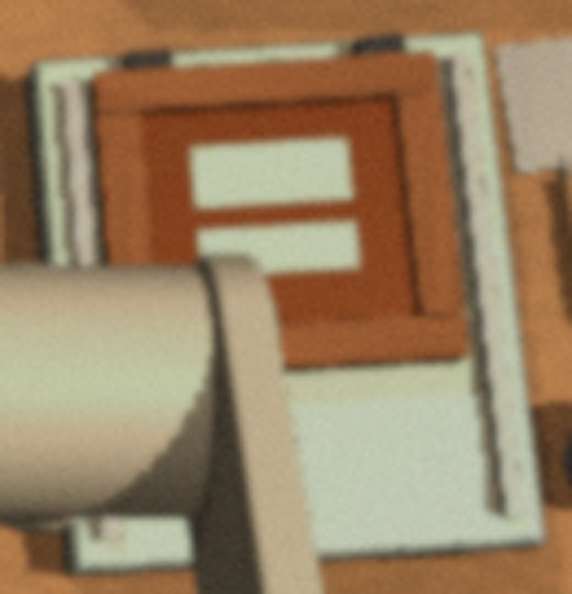

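The frame is unchanged against both stops, at (145,60) and (378,45) in the crop. On to the box.

Emit:
apply_moves(
  series=[
    [-0.015,0.038,0,-0.001,0,-0.012,0.048],
    [-0.015,0.038,0,-0.001,0,-0.012,0.048],
    [-0.015,0.038,0,-0.001,0,-0.012,0.048],
    [-0.015,0.038,0,-0.001,0,-0.012,0.048],
    [-0.014,0.038,0,-0.001,0,-0.012,0.048],
    [-0.013,0.038,0,-0.001,0,-0.011,0.048],
    [-0.01,0.03,0,-0.001,0,-0.01,0.048],
    [0,0,0,0,0,0,0.048],
  ],
)

```text
time: 8.9
tcp_pos: [0.505, 0.282, 0.2839]
tool_rot: [-0.349, 3.109, 0.007]
contact_force: [0.2, 0.3, 0.1]
grip_width: 0.048
```

```bash
python3 go.py .5 .2845 .25 12.3; python3 -c "
from h import *
c=cap('wrist','w9.png');np.save('pics/w9.npy',c,allow_pickle=True)
for p in [(.4922,.3160,.074),(.5065,.2510,.074)]: print(proj(c,p))"
```

```text
t 8.9 tcp [0.505  0.282  0.2839] F [0.24 0.34 0.06] grip 0.048
shift tool [0.0047 0.0034 0.0339] turn [0.0032 0.013  0.0091] | shift in target axes [0.0043 0.0035 0.0339]
[317.8579458  196.41594503]
[248.83527364 195.94354987]
```

View pics/w9.png

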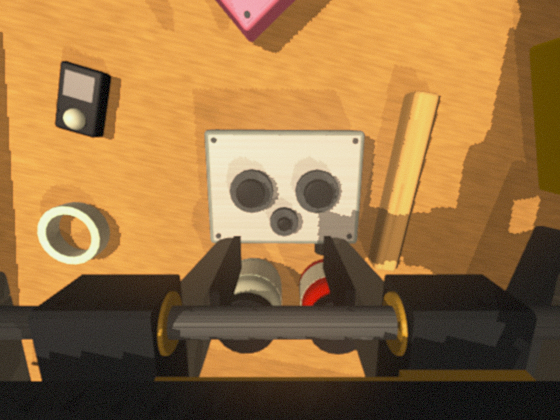

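The wrist view shows the caps at about (252,189) and (319,190), the small button at (285,221) and jars clear behind. I'll refine with a crop.

```bash
python3 - <<'E'
from h import *
c=np.load('pics/w9.npy',allow_pickle=True).item()
cv2.imwrite('pics/w9c.png',cv2.resize(c['color'][120:250,195:375,::-1],None,fx=4,fy=4,interpolation=2))
g=cv2.cvtColor(c['color'],cv2.COLOR_RGB2GRAY)
for (u0,v0) in [(319,190),(252,189),(285,221)]:
    w=g[v0-26:v0+26,u0-26:u0+26]
    for th in (45,60,100):
        n,l,st,ce=cv2.connectedComponentsWithStats((w<th).astype(np.uint8))
        k=l[26,26]
        if k: print((u0,v0),th,ce[k]+[u0-26,v0-26],st[k])
E
```

```text
(319, 190) 100 [319.00240385 193.390625  ] [  9  14  36  35 832]
(252, 189) 100 [252.11492891 193.04739336] [  9  14  36  32 844]
(285, 221) 100 [284.59281437 219.98502994] [ 14  13  25  25 334]
```

View pics/w9c.png

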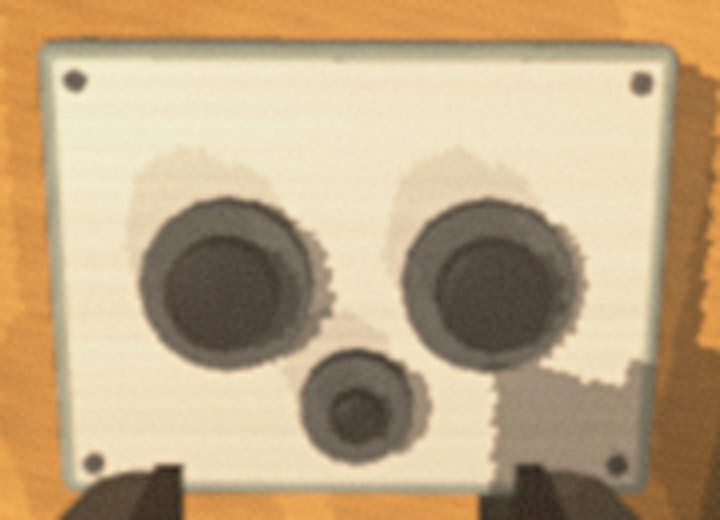

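```bash
python3 - <<'E'
from h import *
c=np.load('pics/w9.npy',allow_pickle=True).item()
f=lambda u,v:(195+u/4-.375,120+v/4-.375)
L=ray(c,*f(495,293),.074);Rr=ray(c,*f(224,293),.074);S=ray(c,*f(357,415),.07)
d=L-Rr;print(L,Rr,S,(L+Rr)/2,np.linalg.norm(d),np.degrees(np.arctan2(-d[0],d[1])))
E
```

```text
[0.48871276 0.31560758 0.074     ] [0.50315691 0.25208658 0.074     ] [0.5272557  0.29045617 0.07      ] [0.49593483 0.28384708 0.074     ] 0.0651425349791337 12.810753329126653
```

The three views agree within 3 mm, so I take the pair centre at (0.498, 0.284) with yaw 12.5°. Lowering to just above the buttons.

Emit:
apply_moves(
  series=[
    [0.005,0.003,0.03,0.003,0.012,0.006,0.048],
    [0,0,0.04,0,0,0,0.048],
    [0,0,0.025,0,0,0,0.048],
    [0,0,0,0,0,0,0.048],
  ],
)

```text
time: 9.35
tcp_pos: [0.4999, 0.2795, 0.1888]
tool_rot: [-0.338, 3.119, -0.0]
contact_force: [0.2, 0.4, 1.0]
grip_width: 0.048
```

```bash
python3 go.py .498 .284 .175 12.5
```

```text
t 9.35 tcp [0.4999 0.2795 0.1888] F [0.19 0.37 0.99] grip 0.048
shift tool [0.0009 0.0048 0.0138] turn [-0.0006  0.0041 -0.002 ] | shift in target axes [0.0008 0.0048 0.0138]
```

Emit:
apply_moves(
  series=[
    [0.001,0.004,0.01,0,0.003,0,0.048],
    [0,0.001,0.008,0,0,0,0.048],
    [0,0,0,0,0,0,0.048],
  ],
)

```text
time: 9.65
tcp_pos: [0.4988, 0.2832, 0.1724]
tool_rot: [-0.335, 3.12, 0.001]
contact_force: [-0.7, 0.5, -0.6]
grip_width: 0.0481
```

```bash
python3 go.py .498 .284 .165 12.5;python3 -c "
from h import *
c=cap('scene','s10.png')
cv2.imwrite('pics/s10c.png',cv2.resize(c['color'][205:305,270:380,::-1],None,fx=6,fy=6,interpolation=2))
c=cap('wrist','w10.png')"
```

```text
t 9.65 tcp [0.4988 0.2832 0.1724] F [-0.72  0.52 -0.59] grip 0.0481
shift tool [0.0006 0.001  0.0074] turn [-0.      0.0033 -0.004 ] | shift in target axes [0.0006 0.001  0.0074]
```

View pics/s10c.png

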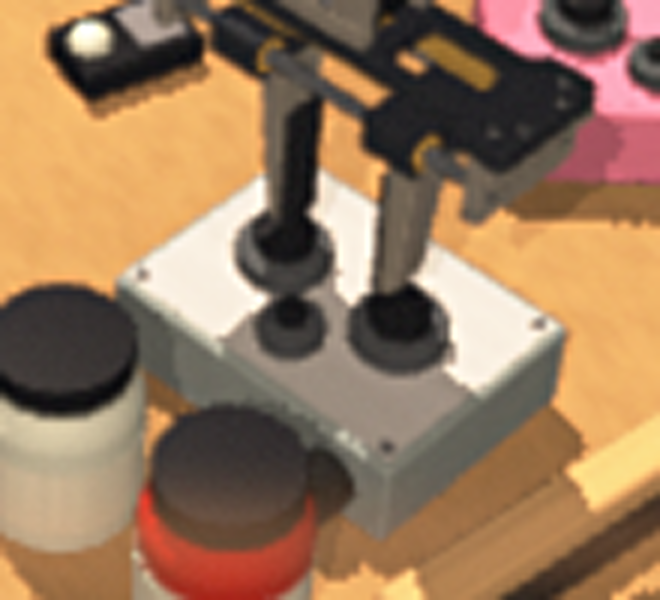

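View pics/w10.png

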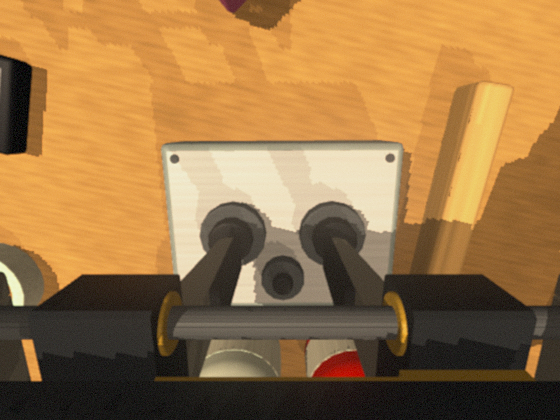

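Both fingertips sit over the large caps in both views, clear of the small button. Pressing.

Emit:
apply_moves(
  series=[
    [0,0.001,0.006,0,0.002,0,0.048],
    [0,0,0.005,0,0,0,0.048],
    [0,0,0.005,0,0,0,0.048],
    [0,0,0.004,0,0,0,0.048],
  ],
)

```text
time: 10.15
tcp_pos: [0.5001, 0.2851, 0.1544]
tool_rot: [-0.336, 3.118, 0.003]
contact_force: [-2.2, -1.6, 12.7]
grip_width: 0.0478
```

Emit:
apply_moves(
  series=[
    [0,0,0.004,0,0,0,0.048],
    [0,0,0.003,0,0,0,0.048],
  ],
)

```text
time: 10.35
tcp_pos: [0.5004, 0.2852, 0.154]
tool_rot: [-0.336, 3.118, 0.002]
contact_force: [-15.0, -7.4, 44.9]
grip_width: 0.0482
```

Emit:
apply_moves(
  series=[
    [0.001,0,0.002,0,0,0,0.048],
    [0.001,0,0.002,0,0,0,0.048],
  ],
)

```text
time: 10.55
tcp_pos: [0.4998, 0.2851, 0.1544]
tool_rot: [-0.336, 3.114, 0.003]
contact_force: [-2.2, -3.5, 17.2]
grip_width: 0.048
```

```bash
python3 go.py .498 .284 .154 12.5; python3 -c "
from h import *
c=cap('scene','s11.png')
cv2.imwrite('pics/s11c.png',cv2.resize(c['color'][205:305,270:380,::-1],None,fx=6,fy=6,interpolation=2))"
```

```text
t 10.55 tcp [0.4998 0.2851 0.1544] F [-2.17 -3.5  17.23] grip 0.048
shift tool [ 0.002  -0.0007  0.0004] turn [ 0.0012  0.0093 -0.0031] | shift in target axes [ 0.002  -0.0007  0.0004]
```

View pics/s11c.png

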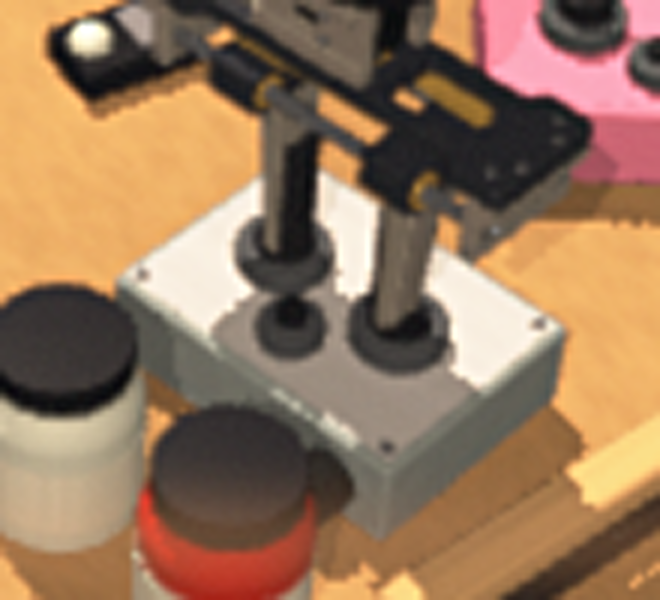

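Both caps are down, the box has not moved, and the force of 17 N is well over the roughly 8 N for both at bottom. Holding with a slightly higher bias.

Emit:
apply_moves(
  series=[
    [0,0,0.003,0,0,0,0.048],
    [0.001,0,0.003,0,0,0,0.048],
    [0,0,0.003,0,0,0,0.048],
  ],
)

```text
time: 10.9
tcp_pos: [0.4998, 0.2851, 0.1541]
tool_rot: [-0.336, 3.112, 0.004]
contact_force: [-12.9, -6.4, 40.1]
grip_width: 0.048
```

```bash
python3 go.py .4998 .285 .154 12.5; python3 -c "
from h import *
print(ctrl.state()['torque'])"
```

```text
t 10.9 tcp [0.4998 0.2851 0.1541] F [-12.87  -6.38  40.07] grip 0.048
shift tool [ 0.0001 -0.0001  0.0001] turn [ 0.0013  0.0117 -0.003 ] | shift in target axes [ 0.0001 -0.0001  0.0001]
[-1.24849747  2.50901106  0.00703827]
```

Emit:
apply_moves(
  series=[
    [0.0005,0,0.0023,0,0,0,0.048],
    [0.0005,0,0.0023,0,0,0,0.048],
    [0.0005,0,0.0023,0,0,0,0.048],
    [0.0005,0,0.0023,0,0,0,0.048],
    [0.0005,0,0.0023,0,0,0,0.048],
  ],
)

```text
time: 11.4
tcp_pos: [0.4993, 0.2849, 0.1542]
tool_rot: [-0.336, 3.107, 0.006]
contact_force: [-7.4, -5.8, 29.0]
grip_width: 0.0477
```

Emit:
apply_moves(
  series=[
    [0.0005,0,0.0023,0,0,0,0.048],
    [0.0005,0,0.0023,0,0,0,0.048],
    [0.0005,0,0.0023,0,0,0,0.048],
    [0.0005,0,0.0023,0,0,0,0.048],
    [0.0005,0,0.0023,0,0,0,0.048],
  ],
)

```text
time: 11.9
tcp_pos: [0.4988, 0.2848, 0.1542]
tool_rot: [-0.336, 3.102, 0.007]
contact_force: [-7.0, -5.6, 29.1]
grip_width: 0.048
```

```bash
python3 go.py .4998 .285 .154 12.5; python3 -c "
from h import *
print(ctrl.state()['torque'])
c=cap('scene','s12.png')
cv2.imwrite('pics/s12c.png',cv2.resize(c['color'][205:305,270:380,::-1],None,fx=6,fy=6,interpolation=2))"
```

```text
t 11.9 tcp [0.4988 0.2848 0.1542] F [-7.02 -5.61 29.09] grip 0.048
shift tool [-0.001  -0.      0.0002] turn [ 0.0021  0.0222 -0.0024] | shift in target axes [-0.001  -0.      0.0002]
[-1.1150661   1.45716615 -0.11290318]
```

View pics/s12c.png

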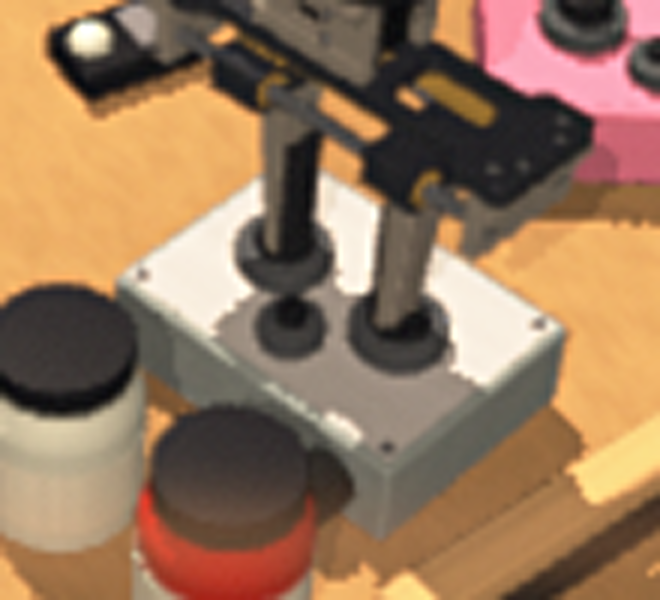

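The force is steady at 29 N. The wrist moments at two force levels both fit a 0.2 m lever with the load within about 1 mm of the centre, so each finger carries about 14 N against the 4 N needed. Holding for another 2.5 s.

Emit:
apply_moves(
  series=[
    [0.0002,0,0.0023,0,0,0,0.048],
    [0.0002,0,0.0023,0,0,0,0.048],
    [0.0002,0,0.0023,0,0,0,0.048],
    [0.0002,0,0.0023,0,0,0,0.048],
    [0.0002,0,0.0023,0,0,0,0.048],
    [0.0002,0,0.0023,0,0,0,0.048],
    [0.0002,0,0.0023,0,0,0,0.048],
    [0.0002,0,0.0023,0,0,0,0.048],
  ],
)

```text
time: 12.75
tcp_pos: [0.4986, 0.2847, 0.1542]
tool_rot: [-0.335, 3.098, 0.008]
contact_force: [-9.3, -5.5, 31.1]
grip_width: 0.0478
```

Emit:
apply_moves(
  series=[
    [0.0002,0,0.0023,0,0,0,0.048],
    [0.0002,0,0.0023,0,0,0,0.048],
    [0.0002,0,0.0023,0,0,0,0.048],
    [0.0002,0,0.0023,0,0,0,0.048],
    [0.0002,0,0.0023,0,0,0,0.048],
    [0.0002,0,0.0023,0,0,0,0.048],
    [0.0002,0,0.0023,0,0,0,0.048],
    [0.0002,0,0.0023,0,0,0,0.048],
  ],
)

```text
time: 13.55
tcp_pos: [0.4983, 0.2846, 0.1542]
tool_rot: [-0.335, 3.095, 0.009]
contact_force: [-8.7, -5.4, 29.9]
grip_width: 0.0479
```

Emit:
apply_moves(
  series=[
    [0.0002,0,0.0023,0,0,0,0.048],
    [0.0002,0,0.0023,0,0,0,0.048],
    [0.0002,0,0.0023,0,0,0,0.048],
    [0.0002,0,0.0023,0,0,0,0.048],
    [0.0002,0,0.0023,0,0,0,0.048],
    [0.0002,0,0.0023,0,0,0,0.048],
    [0.0002,0,0.0023,0,0,0,0.048],
    [0.0002,0,0.0023,0,0,0,0.048],
  ],
)

```text
time: 14.35
tcp_pos: [0.498, 0.2846, 0.1542]
tool_rot: [-0.335, 3.091, 0.009]
contact_force: [-8.6, -5.4, 31.9]
grip_width: 0.0483
```

```bash
python3 go.py .4998 .285 .154 12.5
```

```text
t 14.35 tcp [0.498  0.2846 0.1542] F [-8.58 -5.37 31.86] grip 0.0483
shift tool [-0.0019  0.      0.0003] turn [ 0.0025  0.0327 -0.0025] | shift in target axes [-0.0019  0.      0.0002]
```

Both were held down for about 4 s. Releasing straight up.

Emit:
apply_moves(
  series=[
    [0,0,-0.01,0,0,0,0.048],
    [0,0,-0.02,0,0,0,0.048],
    [0,0,-0.04,0,0,0,0.048],
    [0,0,-0.045,0,0,0,0.048],
    [0.03,0,-0.03,0,0,0,0.048],
    [0.04,0,0,0,0,0,0.048],
    [0.04,0,0,0,0,0,0.048],
    [0,0,0,0,0,0,0.048],
  ],
)

```text
time: 15.15
tcp_pos: [0.3838, 0.2593, 0.3004]
tool_rot: [-0.333, 3.089, 0.012]
contact_force: [0.3, -0.0, -0.8]
grip_width: 0.048
```

```bash
python3 go.py .498 .284 .25 12.5; python3 -c "
from h import *
c=cap('scene','s13.png'); o=np.load('pics/scene0.npy',allow_pickle=True).item()
cv2.imwrite('pics/diff.png',cv2.absdiff(c['color'],o['color']))
cv2.imwrite('pics/s13c.png',cv2.resize(c['color'][225:300,280:375,::-1],None,fx=8,fy=8,interpolation=2))
c=cap('top','t13.png')"
```

```text
t 15.15 tcp [0.3838 0.2593 0.3004] F [ 0.3  -0.   -0.78] grip 0.048
shift tool [-0.115  -0.0004  0.0545] turn [ 0.004   0.0353 -0.0035] | shift in target axes [-0.1168 -0.0006  0.0504]
```

View pics/s13c.png

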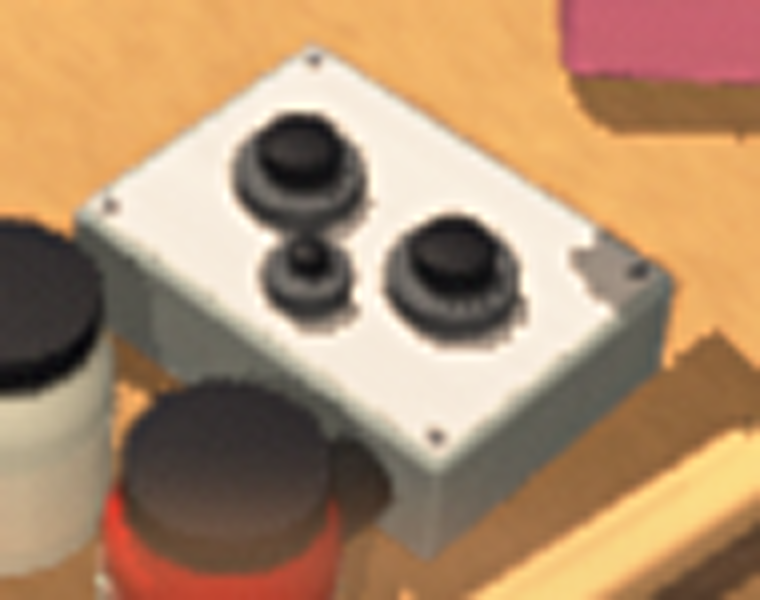

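View pics/s13.png

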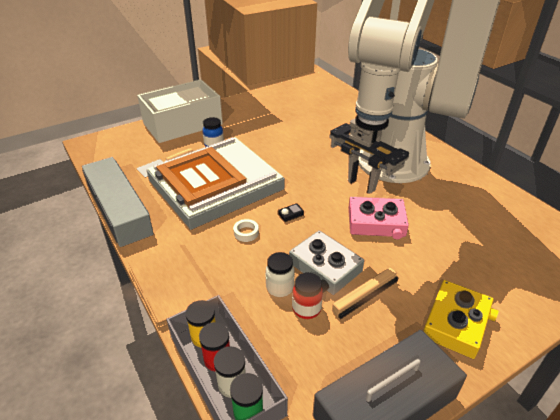

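View pics/t13.png

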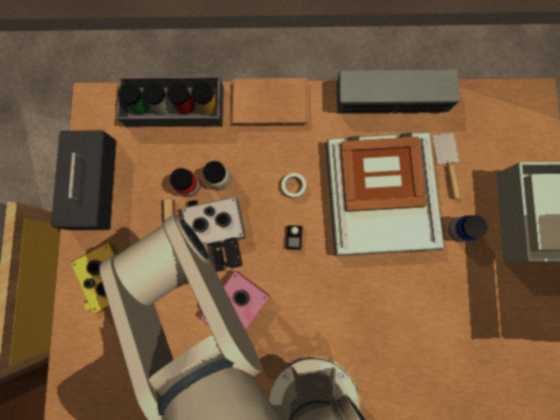

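The box sits at the same pixels as before, with all its buttons up. The frame is at both stops and the bystanders are unmoved. Handing in.

```bash
python3 -c "
from h import *
print(ctrl.hand_in())"
```

```text
the job is handed in; nothing more can be done
None
```

I did the job in the order asked and handed it in at about 15 s. No verdict came back.

**Frame:** I pushed it home with two open fingers, then once more with closed fingers at the middle of the front bar.
- That last push reached about 30 N, against about 8 N while the frame was sliding. The tool ended at the same place as after the first push.
- The measured far edge was within about 2 mm of the stop line.
- **One disagreement:** the frame's yaw read about 2.7° and the unit's about 3.2°. That is within my pixel accuracy, but it could hide a gap of about 1 mm at the right stop. The middle push was meant to close any such gap. I did not measure the gap itself afterwards.

**Start box:** I pressed both large buttons together with a fingertip on each, on the grey box.
- They bottomed out at the expected height and I held them for about 4 s. The readings were 17–45 N in total, and the wrist moments showed the load even between the fingers.
- The force briefly passed 40 N, peaking near 45 N. This was at the fingertips, not on the gripper's body.
- There was also a side force of up to about 15 N during the press.
- The final picture shows the box in the same place as at the start, with all three buttons up.

**Everything else:** the bystanders look unmoved and the gripper stands clear, touching nothing.

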